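# Rake loose feed rollers into rows on a photo lab's sorting board

## Robot

A 7-joint arm with a two-finger parallel gripper is mounted at the origin on the work surface. World frame = base frame: x ahead of the robot, y to its left, z up, the work surface at z = 0. Lengths are in mm, angles in rad, forces in N, time in s.
With the tool pointing down it reaches from about 400 to 875 mm from the base axis. Payload 4.4 kg.
Tool frame: the origin (TCP) lies midway between the tips of the shut fingers; the grasp point (between the pads) lies 19 mm behind it; x points along the fingers, y is the direction in which the jaws open and shut, and the axes are right-handed (so a half turn about x gives the same grasp; the last joint's range is limited). The gripper opens to 85 mm and grips with 20 to 120 N. Pads are 22 mm wide; open, the fingers measure 114 mm over their backs; the gripper's body (76 mm by 85 mm) begins 54 mm behind the grasp point. The pads swing forward as they close: fully open they stand 13 mm farther back than shut.
Start: joints at [-0.066, 0.628, 0.038, 1.517, -0.027, 0.996, -0.02], TCP at [650.014, 0.027, 231.313] pointing down, gripper open.
Joint ranges: [-3.06, 3.06], [-0.37, 2.12], [-1.25, 1.32], [0.18, 2.47], [-1.1, 4.24], [0.23, 1.98], [-2.94, 2.94]. Speed limits (rad/s): [2.57, 2.57, 3.14, 3.14, 3.14, 3.14, 3.14].

## Interface

Orientations are given as [roll, pitch, yaw] about the fixed x, y, z axes, in that order (R = Rz(yaw) Ry(pitch) Rx(roll)).
In Python, from cell import ctrl gives the robot as it stands.
- The arm moves only by the tool arm_command, never from a script. Its argument "series" is a list of rows, each a list of 7 numbers: the opening, from 0 (shut) to 1 (fully open), then the shift along the world's x, y, z in cm, then the turn, a rotation vector about the world's x, y, z in degrees. In form: [[claw, x, y, z, rx, ry, rz], ...]. A call has 1 to 20 rows; each row shifts and turns the commanded pose from where the row before left it; what a row does not reach is not made up. A row lasts 1/12 s, in which the tool goes at most 41.7 mm and 7.16 degrees, less where a joint would pass 70% of its speed; a pose out of reach is approached as far as the arm can. A call with a gripper value outside its range is refused whole. The fingers move at their own pace and stop on an object; the grip force is fixed at half the most. Time passes only in rows, so rows that do not move let the fingers close. It gives the time, the measured TCP pose, the force and the opening at its end, in the units of the state.
- ctrl.read_state(): the state, without advancing time (a new reading comes with each control period).
- ctrl.get_image(name): name is "scene" or "side" or "wrist"; returns the picture (480x640x3 uint8, blue, green, red); there is no depth.
- ctrl.calibration(name): a dict with "fovy" (degrees; the focal length in pixels is half the picture's height over the tangent of half this angle, whatever the lens; pixels are square), "cx", "cy" (the principal point, pixels), "cam_to_world" (4x4, takes a point from camera to world coordinates); the wrist camera has in their place "T_tool_cam" (4x4, takes a point from camera to tool coordinates, whose origin is the TCP and whose axes are the tool frame's). Camera axes: x right, y up, looking along -z (the intrinsics and any distortion apply to the point x, -y, -z); pixel columns grow to the right and rows downward; lengths in mm; the calibration is good to about 2 mm. A picture is of the moment at which its call begins: read the wrist's pose just before it. calibration takes no time and is no camera call.
- ctrl.finish_job(): hands the job in, once; it reports no verdict.
Trained networks look in the newest picture that a camera, given by its name, has taken for a name from the list of things; names that differ only in an ending like _2 or _b are one class to them, and where a whole thing is asked for, a point or a joint stands for the part that bears it (a point fixed in the world has none). Each returns a list of dicts, best first, with "conf" (0 to 1); they miss things now and then, are a little off and sometimes report something else, mostly with a low value. They report only what shows in the picture. A call takes as long as a camera call. They do not tell look-alikes from the thing itself.
- ctrl.spot_in(label, camera): "centre" ([x, y, z] in mm, in world coordinates, good to about 4 mm: the middle of the surface that is visible of it).
The state is a dict: "clock": time; "qpos": joint angles; "qd": joint speeds; "tau": joint torques, N m; "eef_pos": TCP position; "tool_rot": TCP orientation; "force": force on the tool from outside, world axes, zero at the start; "torque": the same for the moment, N m; "width": finger opening in mm.
Only numpy, scipy, OpenCV 4.12 (cv2) and the standard library are available. Lean on these libraries where they do the work, as an engineer would, in place of code of your own. Each camera call takes 0.05 s, during which the arm holds its last target.

## Task

Pick up the wide comb-headed rake by its wooden handle and use it to sweep the two loose feed rollers on the aluminium sorting board up against the board's raised dark stop, so that they lie on the board as two neighbouring rows, parallel to the stop and close to it. Do not touch the rollers with the gripper or arm. Then put the rake down level on its tines and foot, clear of the rollers, and let go of it.

Things in the scene. Friction and masses are not known exactly. Their poses are not given: they have to be found in the camera images.
- rake: Wooden T rake, 150 g. Origin: underside, below the grip point (near its balance point). x to the head, y along it. Handle 16 wide, 16 tall, x -105 to 40, mid-height 32. Head bar 160 long, 14 wide, centred at x 45, height 23 to 37, steel dots on top; ten 8 mm steel tines, 16 apart, hang to height 0. Foot under x -97, 30 wide, to height 0. (mm) Not the like-handled squeegee with 70 mm grey head.
- roller_a: Steel feed roller, 120 mm long along y, 8 mm shaft, two rubber sleeves 10 mm across, a black square block (12 x 12 x 12 mm) at each end, on which it rests without rolling. Origin: centre of its underside. 60 g. Starts askew on the board, the one nearer the stop.
- roller_b: A second roller just like roller_a; starts askew on the board, the one farther from the stop.
- board: Fixed aluminium board on the bench, 200 mm (x) by 240 mm (y), 4 mm thick, open at the sides and near edge. Origin: centre of its underside; x points to the stop, away from the robot. Stop: dark steel bar along the far edge, from x = 85 mm (the face the rollers go against) to 100 mm, top 22 mm above the bench.
Things that resemble listed ones, but are neither listed nor needed, are in the scene too. What is shaped like the roller_a but green, purple or yellow is not meant.

How it is judged (in metres and radians):
On the way:
1. both rollers lie in parallel rows at the stop while the gripper still holds the rake (contact force between the fingers and rake above 1 N and x of each of roller_a, roller_b in the frame of board above 0.05 m and angle between the y axis of each of roller_a, roller_b and the y axis of board, either way round below 0.175 rad), for 0.1 s.
At the end, for the whole second after the job is handed in: Both rollers lie flat on the board, centres within 35 mm of the stop's face and 70 mm of each other (rows, not end to end), within 10 degrees of parallel to the stop; the rake stands level (10 degrees) on bench or board, touching no roller; all at rest (x of roller_a in the frame of board between 0.05 and 0.085 m and x of roller_b in the frame of board between 0.05 and 0.085 m and z of each of roller_a, roller_b in the frame of board below 0.009 m and angle between the y axis of each of roller_a, roller_b and the y axis of board, either way round below 0.175 rad and horizontal distance between roller_a and roller_b below 0.07 m and linear speed of each of roller_a, roller_b, rake below 0.02 m/s and contact force between rake and roller_a below 0.1 N and contact force between rake and roller_b below 0.1 N and angle between rake's own z axis and vertical below 0.17 rad and height (world z) of rake below 0.015 m).
It fails at once if the gripper or arm touches a roller (contact force between any of the fingers, the arm and roller_a above 0.5 N or contact force between any of the fingers, the arm and roller_b above 0.5 N).
It also fails if it takes over 45 s, if anything falls off the work surface, if the arm or the gripper's body presses on something with over 40 N, if the wrist force passes 120 N, or if a joint passes its speed limit or range.

## Working session

There is one attempt and no reset: what is moved stays moved. The work goes in short steps, Python scripts to look and compute and a tool call to move; the robot and the scene stay as the last step left them, time stands still between calls to the robot, and variables do not carry over. Pictures are saved under pics/ and viewed, and the job is handed in when it is done.

Besides the shell and the picture viewer there is one more tool, called by a JSON object that holds its "op" and its "data", one argument or row to a line. arm_command: Moves the arm, as the interface text tells. Its arguments: {"type":"object","properties":{"series":{"type":"array"}},"required":["series"]}

```bash
mkdir -p pics; ls
python3 - <<'E'
from cell import ctrl
import cv2
for n in ("scene","side"):
    cv2.imwrite(f"pics/{n}0.png",ctrl.get_image(n))
    c=ctrl.calibration(n); print(n,c)
print(ctrl.calibration("wrist"))
s=ctrl.read_state();print(s)
for l in("rake","roller_a","board"):
    for cam in("scene","side"): print(l,cam,ctrl.spot_in(l,cam))
E
```

```text
pics
scene {'fovy': 44.36636652319976, 'cx': 317.729433105851, 'cy': 250.5511035159876, 'cam_to_world': array([[-8.60704041e-01, -3.22960481e-01,  3.93554419e-01,
         1.00488076e+03],
       [ 5.08711041e-01, -5.15150164e-01,  6.89806774e-01,
         9.42745262e+02],
       [-2.00407046e-02,  7.93924956e-01,  6.07685391e-01,
         8.07788428e+02],
       [ 0.00000000e+00,  0.00000000e+00,  0.00000000e+00,
         1.00000000e+00]])}
side {'fovy': 53.30662669882084, 'cx': 323.3704069647133, 'cy': 232.6075371819616, 'cam_to_world': array([[ 9.77512023e-01,  1.13251736e-01, -1.77888417e-01,
         3.16216073e+02],
       [-2.10395057e-01,  5.80917630e-01, -7.86300596e-01,
        -6.69551967e+02],
       [ 1.42886102e-02,  8.06045130e-01,  5.91681573e-01,
         6.13400294e+02],
       [ 0.00000000e+00,  0.00000000e+00,  0.00000000e+00,
         1.00000000e+00]])}
{'fovy': 62.39688311455988, 'cx': 312.24116873825, 'cy': 235.51283424068575, 'T_tool_cam': array([[ 4.83179077e-04,  2.59675755e-01, -9.65695743e-01,
        -1.41461092e+02],
       [ 9.99999708e-01, -6.97874031e
[... 835 characters left out ...]
e-02, -9.94330992e-05]), 'width': 85.48236401203955}
rake scene [{'centre': [510.3, -324.2, 33.6], 'conf': 0.59}]
rake side []
roller_a scene [{'centre': [629.4, 485.3, 10.8], 'conf': 0.71}, {'centre': [559.6, 30.1, 16.9], 'conf': 0.67}, {'centre': [622.5, 53.7, 14.2], 'conf': 0.6}, {'centre': [369.7, 131.0, 6.2], 'conf': 0.56}]
roller_a side [{'centre': [398.3, -185.7, 11.8], 'conf': 0.87}, {'centre': [367.6, 131.2, 6.2], 'conf': 0.84}, {'centre': [623.3, 36.2, 15.0], 'conf': 0.69}, {'centre': [556.7, 15.9, 12.5], 'conf': 0.51}, {'centre': [624.5, 464.0, 13.4], 'conf': 0.46}]
board scene [{'centre': [598.3, 70.3, 4.5], 'conf': 0.59}]
board side [{'centre': [591.3, 24.6, 1.5], 'conf': 0.95}]
```

View pics/scene0.png

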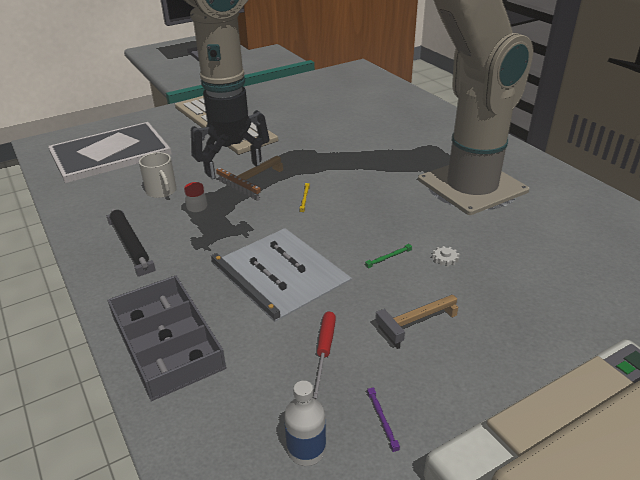

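View pics/side0.png

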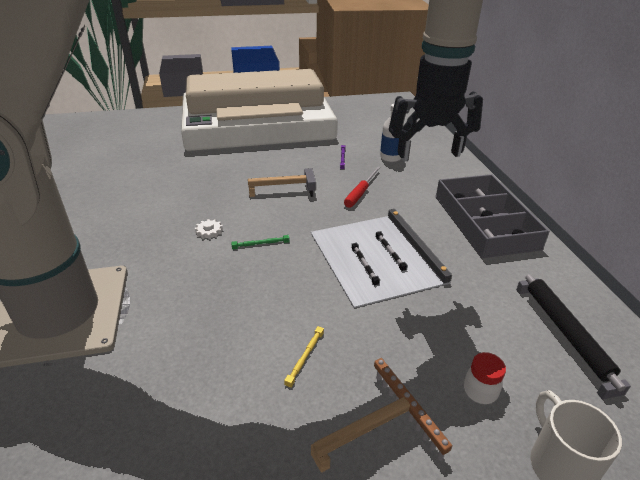

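The rake candidates are the T tool at side (385,420) / scene (245,175), with a wide brown head and steel dots, and the tool at side (285,182) / scene (420,315), with a narrow grey head (the squeegee). The first one fits. I'll enlarge it, and the board as well.

Run:
```python
import cv2
a=cv2.imread("pics/side0.png")
cv2.imwrite("pics/c1.png",cv2.resize(a[345:480,300:480],None,fx=4.4,fy=4.4,interpolation=cv2.INTER_CUBIC))
cv2.imwrite("pics/c2.png",cv2.resize(a[200:310,300:460],None,fx=5,fy=5,interpolation=cv2.INTER_CUBIC))
b=cv2.imread("pics/scene0.png")
cv2.imwrite("pics/c3.png",cv2.resize(b[220:325,200:360],None,fx=5,fy=5,interpolation=cv2.INTER_CUBIC))
```

```text
(no output)
```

View pics/c1.png

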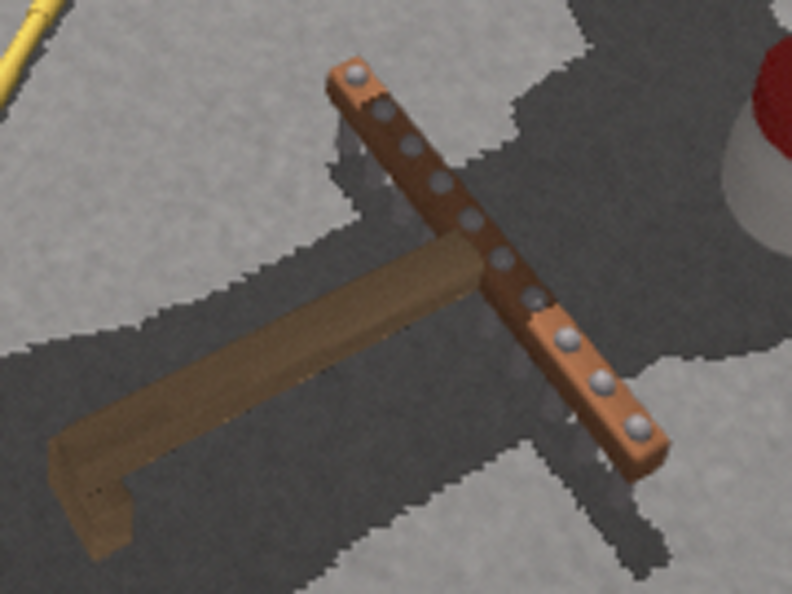

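View pics/c2.png

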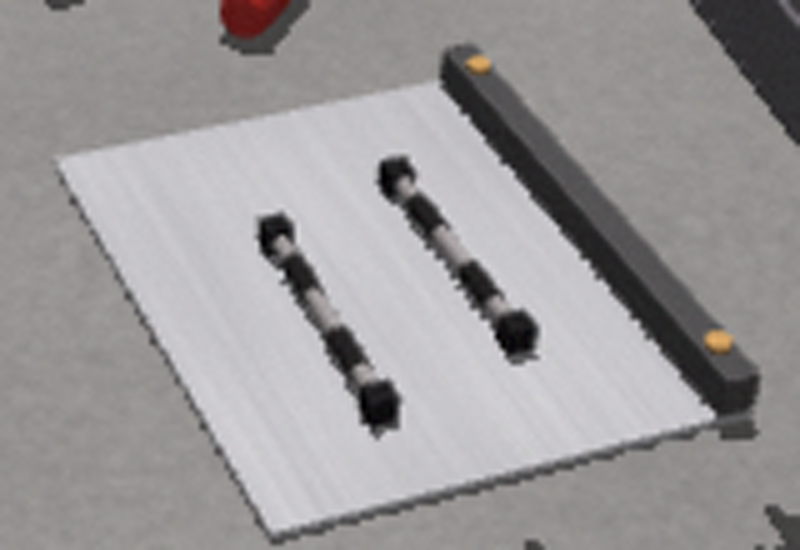

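View pics/c3.png

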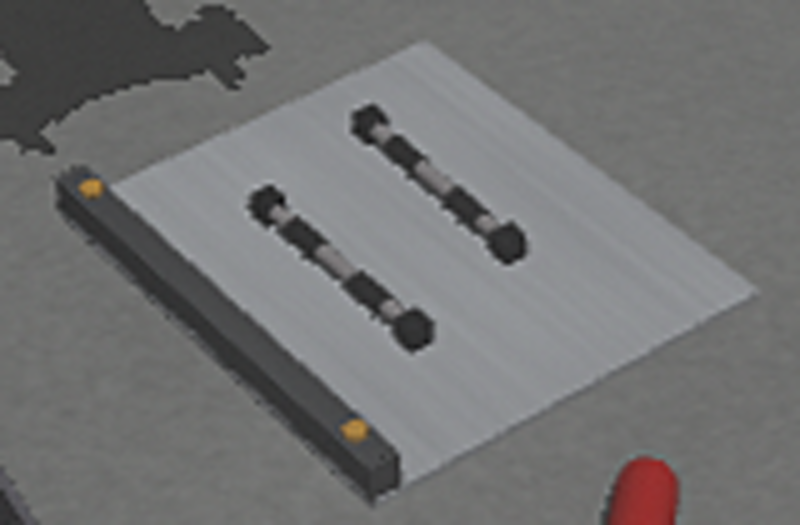

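```bash
cat > h.py <<'E'
import numpy as np
from cell import ctrl
def ray(cam,u,v,z):
    c=ctrl.calibration(cam); f=240/np.tan(np.radians(c["fovy"]/2))
    T=np.array(c["cam_to_world"]) if "cam_to_world" in c else None
    d=T[:3,:3]@np.array([(u-c["cx"])/f,-(v-c["cy"])/f,-1]); o=T[:3,3]
    return o+d*(z-o[2])/d[2]
def proj(cam,P):
    c=ctrl.calibration(cam); f=240/np.tan(np.radians(c["fovy"]/2))
    T=np.linalg.inv(np.array(c["cam_to_world"])); p=T[:3,:3]@np.asarray(P,float)+T[:3,3]
    return c["cx"]+f*p[0]/-p[2], c["cy"]-f*p[1]/-p[2]
E
python3 - <<'E'
from h import *
np.set_printoptions(precision=1,suppress=True)
def S(x,y,z,ox=300,oy=200,k=5,cam="side"): return ray(cam,x/k+ox-.4,y/k+oy-.4,z)
print("dots",S(356,74,38,300,345,4.4),S(638,427,38,300,345,4.4))
print("tail top edge", S(60,440,40,300,345,4.4),S(150,490,24,300,345,4.4))
print("head end of handle top L,R", S(448,236,40,300,345,4.4),S(482,268,40,300,345,4.4))
print("side board NL NR FRface FLface");
for p in [(58,160,4),(275,532,4),(715,412,4),(440,85,4)]: print(S(*p))
print("plugs",S(478,63,23),S(718,341,23))
for p in [(276,235),(379,405),(397,178),(516,332)]: print("rol",S(*p,10))
C=lambda x,y,z:S(x,y,z,200,220,5,"scene")
print("scene NL NR far")
for p in [(757,290,4),(425,42,4),(115,185,4),(400,487,4)]: print(C(*p))
print("plugs",C(355,430,23),C(90,187,23))
for p in [(508,242),(369,124),(413,329),(267,206)]: print("rol",C(*p,10))
E
```

```text
dots [ 504.6 -238.5   38. ] [ 546.4 -376.5   38. ]
tail top edge [ 380.8 -347.5   40. ] [ 405.2 -358.7   24. ]
head end of handle top L,R [ 513.1 -306.    40. ] [ 519.6 -318.9   40. ]
side board NL NR FRface FLface
[474.4 148.9   4. ]
[507.6 -86.7   4. ]
[688.3 -57.9   4. ]
[655.1 172.3   4. ]
plugs [666.7 159.5  23. ] [694.2 -39.6  23. ]
rol [550.8  72.5  10. ]
rol [561.6 -35.5  10. ]
rol [611.6 100.6  10. ]
rol [626.9  -5.2  10. ]
scene NL NR far
[472.6 148.8   4. ]
[506.1 -87.1   4. ]
[675.4 -63.3   4. ]
[656.9 175.2   4. ]
plugs [665.2 155.6  23. ] [693. -44.  23.]
rol [549.7  71.4  10. ]
rol [561.7 -36.   10. ]
rol [611.2 100.4  10. ]
rol [627.1  -6.4  10. ]
```

I confirm the rake: the crop shows a wide brown head with ten steel dots and a wooden handle. Rake origin is about (482,-320) with yaw 16.9°. The board is at about (589,45) with yaw 8°. In the board frame the rollers are at a (30,-2) and b (-37,-22), both within about 2° of parallel. I'll move above the grip point.

{"op": "arm_command", "data": {
  "series": [
    [1,-1.4,-2.67,-0.6,0,0,-6.1],
    [1,-1.4,-2.67,-0.6,0,0,-6.1],
    [1,-1.4,-2.67,-0.6,0,0,-6.1],
    [1,-1.4,-2.67,-0.6,0,0,-6.1],
    [1,-1.4,-2.67,-0.6,0,0,-6.1],
    [1,-1.4,-2.67,-0.6,0,0,-6.1],
    [1,-1.4,-2.67,-0.6,0,0,-6.1],
    [1,-1.4,-2.67,-0.6,0,0,-6.1],
    [1,-1.4,-2.67,-0.6,0,0,-6.1],
    [1,-1.4,-2.67,-0.6,0,0,-6.1],
    [1,-1.4,-2.67,-0.6,0,0,-6.1],
    [1,-1.4,-2.67,-0.6,0,0,-6.1],
    [1,0,0,0,0,0,0],
    [1,0,0,0,0,0,0],
    [1,0,0,0,0,0,0]
  ]
}}

```text
clock: 1.65
eef_pos: [482.5, -319.7, 159.3]
tool_rot: [-2.378, 1.57, 1.058]
force: [-0.5, 1.1, -0.1]
width: 85.4
```

Run:
```python
from cell import ctrl
import cv2
s=ctrl.read_state();print({k:s[k] for k in("clock","eef_pos","tool_rot","qpos")})
cv2.imwrite("pics/w1.png",ctrl.get_image("wrist"))
print(ctrl.spot_in("rake","wrist"))
```

```text
{'clock': 1.65, 'eef_pos': array([ 482.53647928, -319.70915727,  159.29141313]), 'tool_rot': array([-2.37788487,  1.56984208,  1.0580992 ]), 'qpos': array([ 0.31354293,  0.64097542,  0.35290803,  1.80032287, -0.30793027,
        0.7545731 , -0.44808019])}
[{'centre': [510.3, -328.0, 37.0], 'conf': 0.82}]
```

View pics/w1.png

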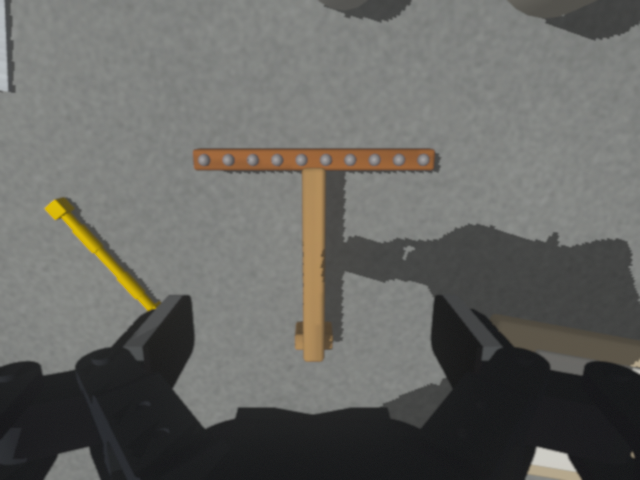

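```bash
cat >> h.py <<'E'
from scipy.spatial.transform import Rotation as Ro
def wray(u,v,z,s=None):
    s=s or ctrl.read_state(); c=ctrl.calibration("wrist"); f=240/np.tan(np.radians(c["fovy"]/2))
    W=np.eye(4); W[:3,:3]=Ro.from_euler("xyz",s["tool_rot"]).as_matrix(); W[:3,3]=s["eef_pos"]
    T=W@c["T_tool_cam"]; d=T[:3,:3]@np.array([(u-c["cx"])/f,-(v-c["cy"])/f,-1]); o=T[:3,3]
    return o+d*(z-o[2])/d[2]
E
python3 - <<'E'
from h import *
np.set_printoptions(precision=1,suppress=True)
a,b=wray(203,159.5,38),wray(423,159.5,38); print(a,b)
m=(a+b)/2; y=(a-b)/np.linalg.norm(a-b); ex=np.array([y[1],-y[0],0])
print(m,np.degrees(np.arctan2(ex[1],ex[0])),m-45*ex, wray(313.5,360,40))
E
```

```text
[ 506.  -237.5   38. ] [ 548.1 -375.    38. ]
[ 527.1 -306.2   38. ] 17.00404396110017 [ 484.  -319.4   38. ] [ 386.8 -349.6   40. ]
```

The wrist view shows the dots in one row (203..423, 159) and the handle upright at column 313, so the rake is aligned. I'll descend and grip.

{"op": "arm_command", "data": {
  "series": [
    [1,0.05,0,-2,0,0,0],
    [1,0.05,0,-2,0,0,0],
    [1,0,0,-2,0,0,0],
    [1,0,0,-2,0,0,0],
    [1,0,0,-2,0,0,0],
    [1,0,0,-2,0,0,0],
    [1,0,0,-1.5,0,0,0],
    [1,0,0,-1,0,0,0],
    [1,0,0,-0.1,0,0,0],
    [1,0,0,0,0,0,0],
    [0,0,0,0,0,0,0],
    [0,0,0,0,0,0,0],
    [0,0,0,0,0,0,0],
    [0,0,0,0,0,0,0],
    [0,0,0,0,0,0,0],
    [0,0,0,0,0,0,0],
    [0,0,0,0,0,0,0],
    [0,0,0,0,0,0,0],
    [0,0,0,0,0,0,0],
    [0,0,0,0,0,0,0]
  ]
}}

```text
clock: 3.42
eef_pos: [483.3, -320.5, 13.8]
tool_rot: [2.506, 1.57, -0.342]
force: [-0.3, -0.2, 5.2]
width: 15.2
```

{"op": "arm_command", "data": {
  "series": [
    [0,0,0,1.5,0,0,0],
    [0,0,0,2,0,0,0],
    [0,0,0,2,0,0,0],
    [0,0,0,2,0,0,0],
    [0,0,0,1.5,0,0,0],
    [0,0,1.8,0,0,0,-0.5],
    [0,0,2.5,0,0,0,-0.5],
    [0,0,2.5,0,0,0,-1],
    [0,0,2.5,0,0,0,-1],
    [0,0,2.5,0,0,0,-1],
    [0,0,2.5,0,0,0,-1],
    [0,0,2.5,0,0,0,-1],
    [0,0,2.5,0,0,0,-1],
    [0,0,2.5,0,0,0,-1],
    [0,0,2.5,0,0,0,-1],
    [0,0,2.5,0,0,0,0],
    [0,0,2.5,0,0,0,0],
    [0,0.1,2.5,0,0,0,0],
    [0,0,2.5,0,0,0,0],
    [0,0,0,0,0,0,0]
  ]
}}

```text
clock: 5.08
eef_pos: [483.3, 29.0, 102.6]
tool_rot: [-1.164, 1.566, 2.122]
force: [-0.6, 0.9, -1.6]
width: 15.2
```

Run:
```python
from cell import ctrl
import cv2
from h import *
s=ctrl.read_state();print({k:s[k] for k in("clock","eef_pos","tool_rot","force","width")})
print(Ro.from_euler("xyz",s["tool_rot"]).as_matrix().round(3))
cv2.imwrite("pics/w2.png",ctrl.get_image("wrist"))
cv2.imwrite("pics/s2.png",ctrl.get_image("side"))
```

```text
{'clock': 5.0833, 'eef_pos': array([483.26081494,  28.99349197, 102.550854  ]), 'tool_rot': array([-1.16417659,  1.5664963 ,  2.1215657 ]), 'force': array([-0.56345155,  0.93462603, -1.62913009]), 'width': 15.180070093981174}
[[-0.002  0.144 -0.99 ]
 [ 0.004 -0.99  -0.144]
 [-1.    -0.004  0.002]]
```

View pics/w2.png

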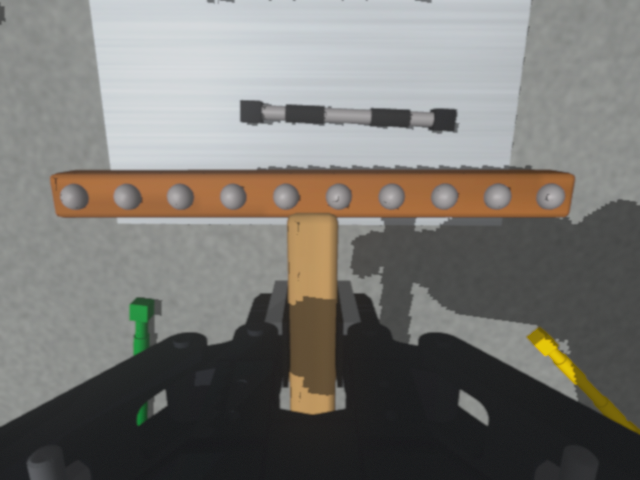

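View pics/s2.png

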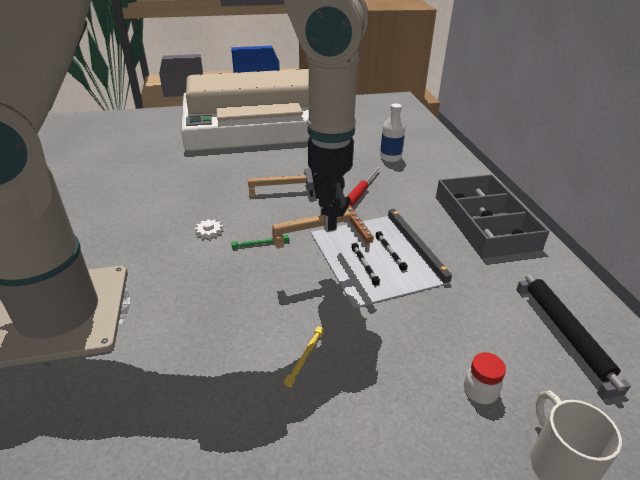

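Run:
```python
from h import *
np.set_printoptions(precision=1,suppress=True)
s=ctrl.read_state();print(s["clock"],s["eef_pos"])
z=s["eef_pos"][2]-13.8+38
a,b=wray(74,196,z,s),wray(551,196,z,s); m=(a+b)/2; y=(a-b)/np.linalg.norm(a-b); ex=np.array([y[1],-y[0],0])
print(np.linalg.norm(a-b),m,np.degrees(np.arctan2(ex[1],ex[0])),"origin",m-45*ex)
for p in [(251,111),(444,120)]: print("rolb",wray(*p,10,s))
B=np.array([589.2,44.9]);c,sn=np.cos(np.radians(8)),np.sin(np.radians(8))
d=(m[:2]-B);print("head in board",d@[c,sn],d@[-sn,c])
```

```text
5.1833 [483.7  23.7 103. ]
142.30534410030285 [528.9  29.6 127.2] 7.9965702461914265 origin [484.4  23.4 127.2]
rolb [552.9  68.   10. ]
rolb [563.3 -41.1  10. ]
head in board -61.798683233936934 -6.750904530946553
```

{"op": "arm_command", "data": {
  "series": [
    [0,0,-0.5,0,0,0,0],
    [0,0,0,-1,0,0,0],
    [0,0,0,-1.2,0,0,0],
    [0,0,0,-1.2,0,0,0],
    [0,0,0,-1.2,0,0,0],
    [0,0,0,-1.2,0,0,0],
    [0,0,0,-1,0,0,0],
    [0,0,0,-0.5,0,0,0],
    [0,0,0,-0.5,0,0,0],
    [0,0,0,-0.3,0,0,0],
    [0,0,0,0,0,0,0],
    [0,0,0,0,0,0,0]
  ]
}}

```text
clock: 6.18
eef_pos: [484.2, 17.5, 22.5]
tool_rot: [2.838, 1.57, -0.168]
force: [0.0, -0.1, -1.5]
width: 15.1
```

Run:
```python
from cell import ctrl
import cv2
from h import *
cv2.imwrite("pics/w3.png",ctrl.get_image("wrist"))
a=ctrl.get_image("side")
b=ctrl.get_image("scene")
s=ctrl.read_state();print({k:s[k] for k in("clock","eef_pos","tool_rot","force","width")})
cv2.imwrite("pics/s3.png",cv2.resize(a[170:320,250:460],None,fx=3.8,fy=3.8,interpolation=cv2.INTER_CUBIC))
```

```text
{'clock': 6.3333, 'eef_pos': array([484.36615706,  17.71635104,  22.74541125]), 'tool_rot': array([3.00794026e+00, 1.56982420e+00, 2.64633513e-03]), 'force': array([-0.03368568,  0.91273929, -1.14936216]), 'width': 14.683840435083642}
```

View pics/s3.png

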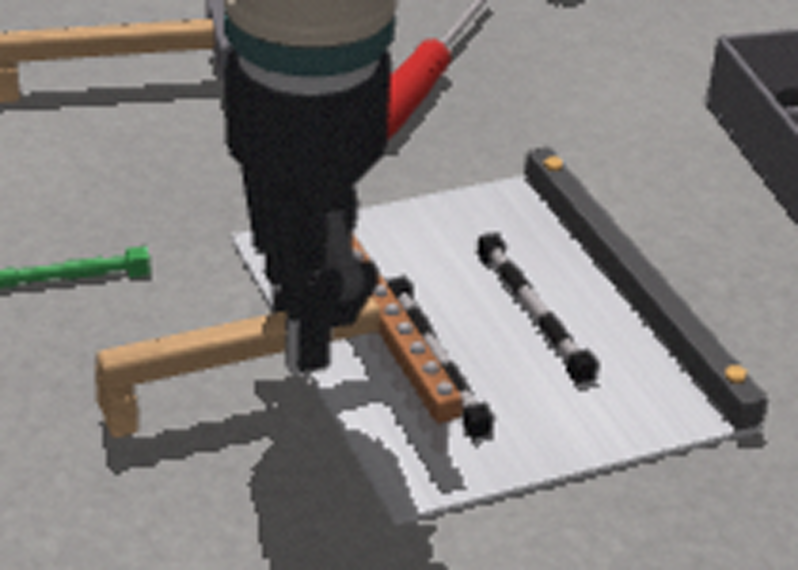

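View pics/w3.png

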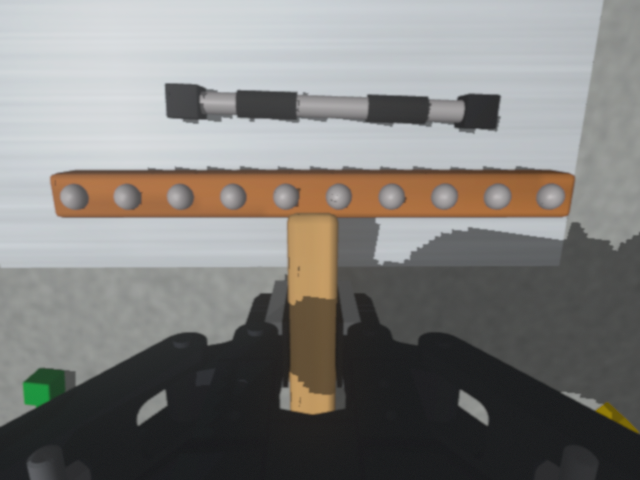

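{"op": "arm_command", "data": {
  "series": [
    [0,0,0,-0.2,0,0,0],
    [0,0.4,0.056,0,0,0,0],
    [0,0.6,0.084,0,0,0,0],
    [0,0.6,0.084,0,0,0,0],
    [0,0.6,0.084,0,0,0,0],
    [0,0.6,0.084,0,0,0,0],
    [0,0.6,0.084,0,0,0,0],
    [0,0.6,0.084,0,0,0,0],
    [0,0.6,0.084,0,0,0,0],
    [0,0.6,0.084,0,0,0,0],
    [0,0.6,0.084,0,0,0,0],
    [0,0.6,0.084,0,0,0,0],
    [0,0.6,0.084,0,0,0,0],
    [0,0.6,0.084,0,0,0,0],
    [0,0.4,0.056,0,0,0,0],
    [0,0,0,0,0,0,0],
    [0,0,0,0,0,0,0]
  ]
}}

```text
clock: 7.75
eef_pos: [564.4, 28.8, 20.3]
tool_rot: [2.722, 1.57, -0.283]
force: [0.5, -0.3, -1.4]
width: 15.4
```

Run:
```python
from cell import ctrl
import cv2
from h import *
cv2.imwrite("pics/w4.png",ctrl.get_image("wrist"))
a=ctrl.get_image("side")
s=ctrl.read_state();print({k:s[k] for k in("clock","eef_pos","tool_rot","force","width")})
cv2.imwrite("pics/s4.png",cv2.resize(a[170:320,250:460],None,fx=3.8,fy=3.8,interpolation=cv2.INTER_CUBIC))
```

```text
{'clock': 7.85, 'eef_pos': array([563.90422167,  28.74842851,  20.31093864]), 'tool_rot': array([ 1.95816069,  1.57074363, -1.04748689]), 'force': array([-0.119066  ,  1.01595664, -2.23233042]), 'width': 14.895882794880391}
```

View pics/s4.png

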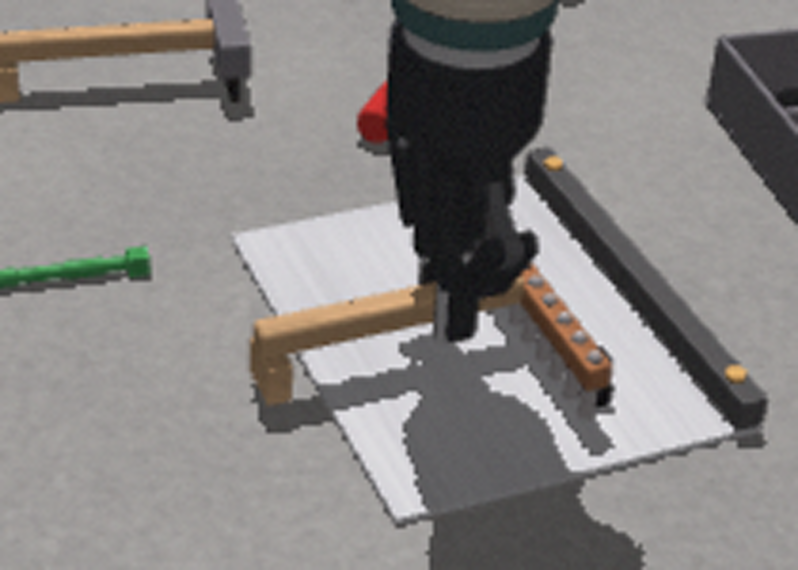

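View pics/w4.png

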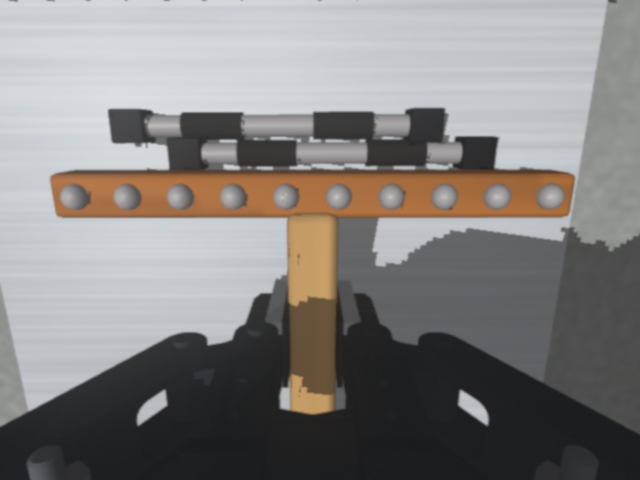

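{"op": "arm_command", "data": {
  "series": [
    [0,0.4,0.056,0,0,0,0],
    [0,0.5,0.07,0,0,0,0],
    [0,0.5,0.07,0,0,0,0],
    [0,0.5,0.07,0,0,0,0],
    [0,0.5,0.07,0,0,0,0],
    [0,0.4,0.056,0,0,0,0],
    [0,0.3,0.042,0,0,0,0],
    [0,0.2,0.028,0,0,0,0],
    [0,0,0,0,0,0,0]
  ]
}}

```text
clock: 8.6
eef_pos: [597.6, 33.5, 20.3]
tool_rot: [2.816, 1.57, -0.189]
force: [-0.3, 0.1, -1.9]
width: 14.9
```

Run:
```python
from cell import ctrl
import cv2
from h import *
cv2.imwrite("pics/w5.png",ctrl.get_image("wrist"))
s=ctrl.read_state();print({k:s[k] for k in("clock","eef_pos","tool_rot","force","width")})
```

```text
{'clock': 8.65, 'eef_pos': array([597.4186291 ,  33.47818584,  20.33199273]), 'tool_rot': array([ 2.86406902,  1.5701191 , -0.14135508]), 'force': array([ 0.15192718,  0.46655446, -0.88930321]), 'width': 14.851125799115195}
```

View pics/w5.png

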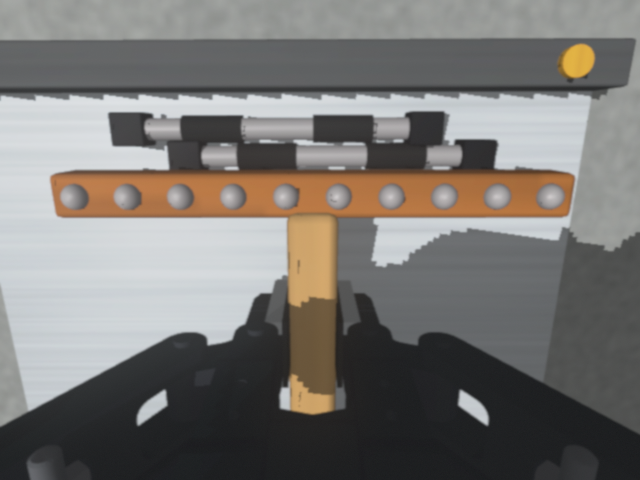

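{"op": "arm_command", "data": {
  "series": [
    [0,0.2,0.028,0,0,0,0],
    [0,0.1,0.014,0,0,0,0],
    [0,0.1,0.014,0,0,0,0],
    [0,0.1,0.014,0,0,0,0],
    [0,0,0,0,0,0,0],
    [0,0,0,0,0,0,0]
  ]
}}

```text
clock: 9.15
eef_pos: [602.1, 34.2, 20.3]
tool_rot: [2.985, 1.571, -0.021]
force: [-0.2, 0.1, -2.3]
width: 14.6
```

Run:
```python
from cell import ctrl
import cv2
from h import *
cv2.imwrite("pics/w6.png",ctrl.get_image("wrist"))
s=ctrl.read_state();print({k:s[k] for k in("clock","eef_pos","tool_rot","force","width")})
```

```text
{'clock': 9.2, 'eef_pos': array([602.12156231,  34.14381269,  20.31344458]), 'tool_rot': array([ 2.91141573,  1.57054965, -0.09407927]), 'force': array([-0.6420712 , -1.15639439, -2.23487381]), 'width': 14.660609574907667}
```

View pics/w6.png

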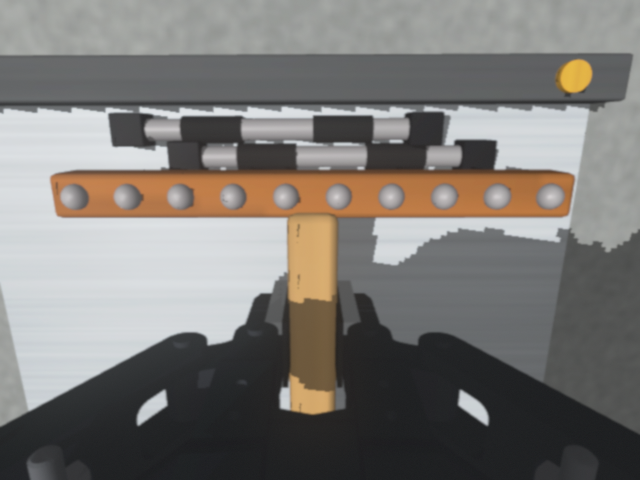

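{"op": "arm_command", "data": {
  "series": [
    [0,0.1,0.014,0,0,0,0],
    [0,0.1,0.014,0,0,0,0],
    [0,0,0,0,0,0,0],
    [0,0,0,0,0,0,0]
  ]
}}

```text
clock: 9.53
eef_pos: [604.2, 34.4, 20.3]
tool_rot: [2.855, 1.57, -0.15]
force: [-0.3, -0.2, -1.0]
width: 14.6
```

Run:
```python
from cell import ctrl
import cv2
from h import *
cv2.imwrite("pics/w7.png",ctrl.get_image("wrist"))
a=ctrl.get_image("scene")
s=ctrl.read_state();print({k:s[k] for k in("clock","eef_pos","tool_rot","force","width")})
cv2.imwrite("pics/s7.png",cv2.resize(a[200:335,190:370],None,fx=4.4,fy=4.4,interpolation=cv2.INTER_CUBIC))
```

```text
{'clock': 9.6333, 'eef_pos': array([604.20909873,  34.46257766,  20.33939115]), 'tool_rot': array([ 2.97680145,  1.57037968, -0.02862748]), 'force': array([-0.0020769 , -0.6382529 , -1.97379307]), 'width': 14.875503950353234}
```

View pics/w7.png

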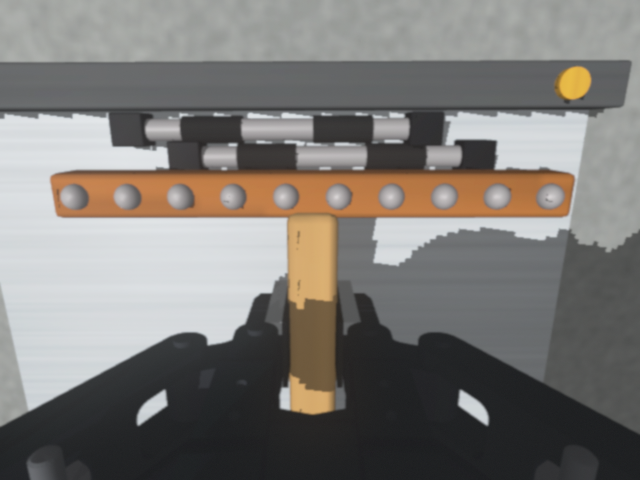

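View pics/s7.png

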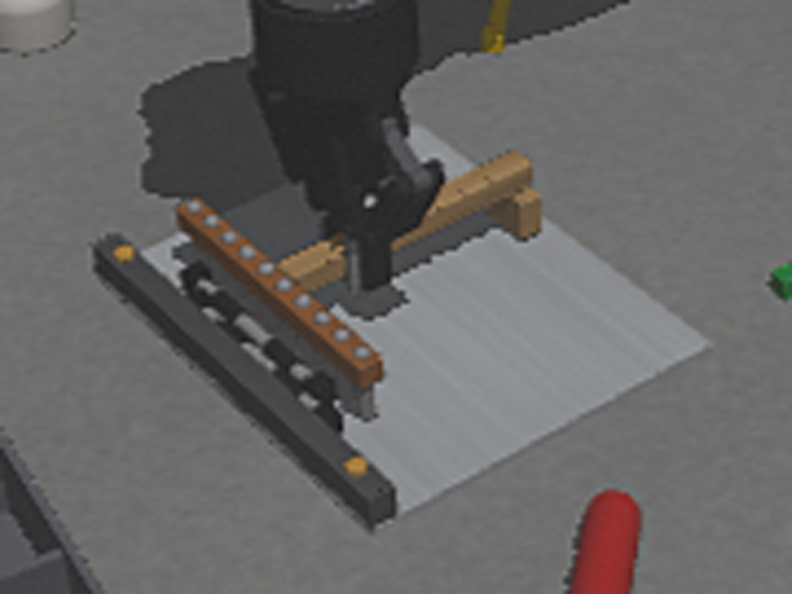

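Both rows lie parallel and essentially touching the stop. Next I'll pull the rake back 60 mm, so its tines stay on the board and its foot sits beyond the near edge. I'll pitch it 1.6° for the 4 mm step and set it down.

{"op": "arm_command", "data": {
  "series": [
    [0,-0.3,-0.042,0,0,0,0],
    [0,-0.6,-0.084,0,0,0,0],
    [0,-0.9,-0.125,0,0,0,0],
    [0,-0.9,-0.125,0,0,0,0],
    [0,-0.9,-0.125,0,0,0,0],
    [0,-0.9,-0.125,0,0,0,0],
    [0,-0.8,-0.11,0,0,0,0],
    [0,-0.6,-0.084,0,0,0,0],
    [0,0,0,0,0.22,-1.58,0],
    [0,0,0,0,0,0,0],
    [0,0,0,-0.1,0,0,0],
    [0,0,0,-0.1,0,0,0],
    [0,0,0,-0.1,0,0,0],
    [0,0,0,0,0,0,0],
    [0,0,0,0,0,0,0]
  ]
}}

```text
clock: 10.88
eef_pos: [545.2, 26.3, 17.1]
tool_rot: [3.139, 1.543, 0.134]
force: [-0.4, 0.8, -2.3]
width: 14.7
```

Run:
```python
from cell import ctrl
import cv2
from h import *
a=ctrl.get_image("side")
s=ctrl.read_state();print({k:s[k] for k in("clock","eef_pos","force","torque","width")})
cv2.imwrite("pics/s8.png",cv2.resize(a[170:320,250:460],None,fx=3.8,fy=3.8,interpolation=cv2.INTER_CUBIC))
```

```text
{'clock': 10.9333, 'eef_pos': array([545.17756699,  26.25721594,  17.17884311]), 'force': array([ 0.00230546, -0.96642888, -2.02087343]), 'torque': array([-0.03475003,  0.02324941, -0.00631827]), 'width': 15.047251500679593}
```

View pics/s8.png

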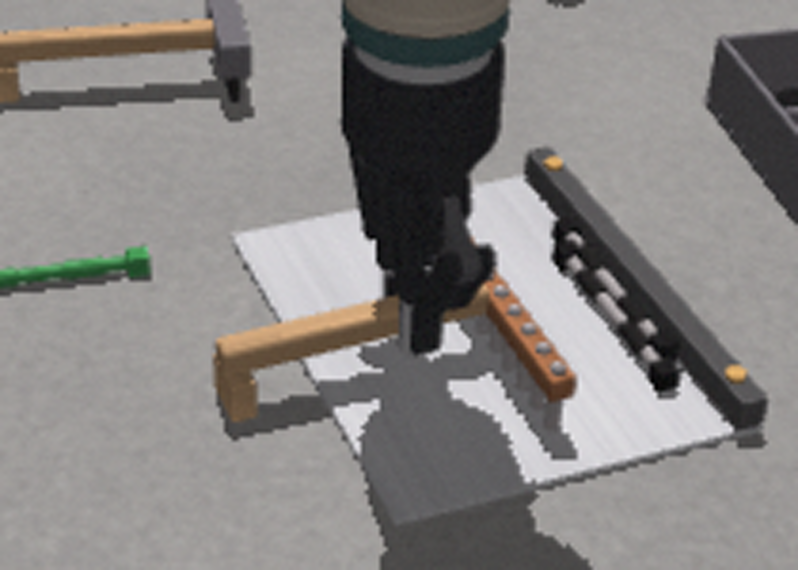

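{"op": "arm_command", "data": {
  "series": [
    [0,0,0,-0.05,0,0,0],
    [0,0,0,-0.05,0,0,0],
    [0,0,0,0,0,0,0],
    [0,0,0,0,0,0,0]
  ]
}}

```text
clock: 11.27
eef_pos: [545.2, 26.3, 16.6]
tool_rot: [-3.136, 1.543, 0.142]
force: [-1.3, 0.9, 3.1]
width: 14.8
```

{"op": "arm_command", "data": {
  "series": [
    [0.3,0,0,0,0,0,0],
    [0.3,0,0,0,0,0,0],
    [0.6,0,0,0,0,0,0],
    [0.6,0,0,0,0,0,0],
    [0.6,0,0,0,0,0,0],
    [0.6,0,0,0,0,0,0],
    [0.6,0,0,0.5,0,0,0],
    [0.6,0,0,1,0,0,0],
    [0.6,0,0,1.5,0,0,0],
    [0.6,0,0,2,0,0,0],
    [0.6,0,0,2,0,0,0],
    [0.6,0,0,2,0,0,0],
    [0.6,0,0,2,0,0,0],
    [0.6,0,0,2,0,0,0],
    [0.6,0,0,0,0,0,0],
    [0.6,0,0,0,0,0,0]
  ]
}}

```text
clock: 12.6
eef_pos: [545.8, 26.4, 148.0]
tool_rot: [-3.137, 1.54, 0.141]
force: [0.5, -0.3, -0.6]
width: 51.2
```

Run:
```python
from cell import ctrl
import cv2
from h import *
a=ctrl.get_image("side"); w=ctrl.get_image("wrist");b=ctrl.get_image("scene")
s=ctrl.read_state();print({k:s[k] for k in("clock","eef_pos","force","width")})
cv2.imwrite("pics/s9.png",cv2.resize(a[170:320,250:460],None,fx=3.8,fy=3.8,interpolation=cv2.INTER_CUBIC))
cv2.imwrite("pics/w9.png",w)
cv2.imwrite("pics/c9.png",cv2.resize(b[200:335,190:370],None,fx=4.4,fy=4.4,interpolation=cv2.INTER_CUBIC))
```

```text
{'clock': 12.75, 'eef_pos': array([544.25288906,  26.44417608, 145.74276937]), 'force': array([-0.58165617, -0.82346147, -0.48019458]), 'width': 51.21087494495515}
```

View pics/s9.png

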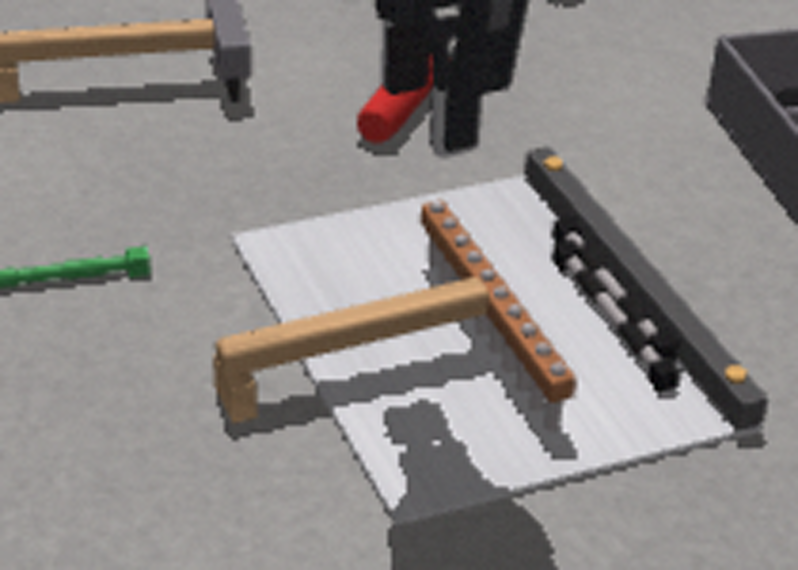

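View pics/w9.png

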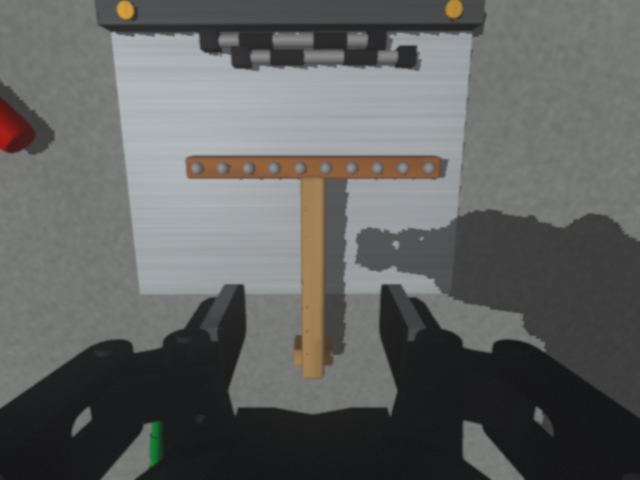

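View pics/c9.png

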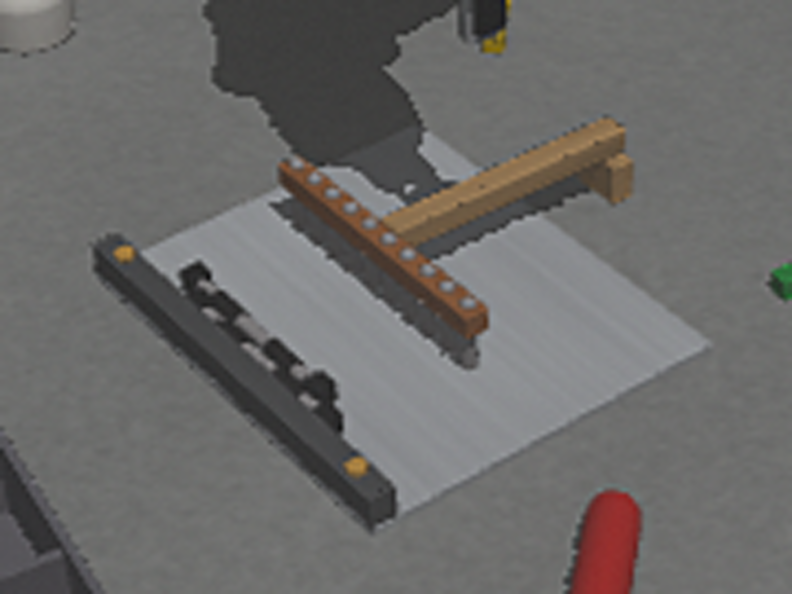

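Run:
```python
from h import *
B=np.array([589.2,44.9]);c,sn=np.cos(np.radians(8)),np.sin(np.radians(8))
for n,p in dict(b1=(241,58),b2=(406,57),a1=(210,41),a2=(376,41)).items():
    q=wray(*p,13)[:2]-B; print(n,(q@[c,sn]).round(1),(q@[-sn,c]).round(1))
ctrl.finish_job()
```

```text
b1 65.7 33.3
b2 66.0 -73.3
a1 75.9 52.7
a2 75.6 -53.6
the job is handed in; nothing more can be done
```

I gripped the rake by its wooden handle and swept both rollers up to the stop with its tines. Then I pulled the rake back 60 mm, set it down, released it, raised the gripper clear and handed the job in at about 12.8 s. No verdict came back.

- **Rollers:** My last measurement from the wrist picture put roller_a's centre at board x ≈ 76 mm and roller_b's at ≈ 66 mm. Both were within about 0.3° of parallel to the stop and about 14 mm apart. Roller_a showed almost no gap to the stop, and roller_b was nested against roller_a.
- **Rake:** It stands with its tines on the board and its foot on the bench, tilted about 1.6°. The tines are about 60 mm clear of the rollers.
- **Arm:** The gripper and arm stayed clear of the rollers in every picture, and measured forces stayed near 5 N or below.

No checks failed. One early wrist measurement of roller_b was about 5 mm off along y, probably because the arm was still settling when the picture was taken, so I didn't use it. The rake's tilt is the one I commanded for the board's 4 mm step; I checked it only by eye in the final pictures.

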